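Load the engraving shuttle under the leaf spring

ROBOT

A 7-joint arm with a two-finger parallel gripper is mounted at the origin on the work surface. World frame = base frame: x ahead of the robot, y to its left, z up, the work surface at z = 0. Lengths are in m, angles in rad, forces in N, time in s.
With the tool pointing down it reaches from about 0.4 to 0.85 m from the base axis. Payload 10.4 kg.
Tool frame: the origin (TCP) lies where the fingers leave the gripper's body, on its centre line; the fingertips stand 73 mm ahead of it and the grasp point (between the pads) lies 54 mm ahead of it; z points along the fingers, y is the line along which they close (so a half turn about z gives the same grasp; the last joint's range is limited). The gripper opens to 85 mm and grips with 20 to 120 N. Pads are 22 mm wide; open, the fingers measure 114 mm over their backs; the gripper's body (76 mm by 85 mm) begins 54 mm behind the grasp point. The pads swing forward as they close: fully open they stand 13 mm farther back than shut.
Start: joints at [-1.298, 0.332, -0.065, 1.46, 0.022, 1.35, -0.088], TCP at [0.182, 0.598, 0.304] pointing down, gripper open.
Joint ranges: [-2.6, 2.6], [-0.5, 2.12], [-1.47, 1.34], [0.16, 2.42], [-1.27, 4.41], [0.06, 2.06], [-2.6, 2.6]. Speed limits (rad/s): [2.22, 2.22, 2.79, 2.79, 3.14, 3.14, 3.14].

INTERFACE

Orientations are given as a unit quaternion [x, y, z, w].
In Python, from workcell import manip, camera gives the robot as it stands. The module is installed in compiled form; this text tells all that it offers.
- The arm moves only by the shell command python3 -m creep 'ROWS' [OPENING] [FORCE]. ROWS is JSON, a list of rows, each a list of 2 entries, a list of its own where there are three numbers: the shift along the tool's x, y, z in mm, then the turn about the tool's z in rad. In form: [[[tx, ty, tz], twist], ...]. A call has 1 to 5 rows; each row is the pose to reach, as a shift and turn from the pose commanded when the call began, along the tool's axes at that moment; what a row does not reach only later rows make up. A row lasts 1/12 s, in which the tool goes at most 41.7 mm and 7.16 degrees, less where a joint would pass 70% of its speed; a pose out of reach is approached as far as the arm can. A call with a gripper value outside its range is refused whole. OPENING is the opening, from 0 (shut) to 1 (fully open), set as the call begins (- or left out, the last holds). The fingers move at their own pace and stop on an object; FORCE is the grip in N (left out, the last holds). Time passes only in rows, so rows that repeat a pose let the fingers close. It gives the time, the measured TCP pose, the force, the opening and the grip force at its end, in the units of the state.
- manip.get_obs(): the state, without advancing time (a new reading comes with each control period).
- camera(name): name is "side" or "top" or "wrist"; returns a dict with "pixels" (420x560x3 uint8, red, green, blue), "z_map" (420x560 float32, m along the optical axis (not along the pixel's ray), 0 where there is no reading), "fx", "fy", "cx", "cy" (pixels), "extrinsics" (4x4, takes a point from world to camera coordinates). Camera axes: x right, y down, z forward; pixel columns grow to the right and rows downward; lengths in m; the calibration is good to about 2 mm. A picture is of the moment at which its call begins.
- manip.hand_in(): hands the job in; it is judged then, once.
The state is a dict: "clock": time; "joint_pos": joint angles; "joint_velocities": joint speeds; "tau": joint torques, N m; "position": TCP position; "ee_rot": TCP orientation; "ft_force": force on the tool from outside, world axes, zero at the start; "torque": the same for the moment, N m; "grip_width": opening from 0.0 (shut) to 1.0 (fully open); "grasp_force": force on a finger pad.
Only numpy, scipy, OpenCV 4.12 (cv2) and the standard library are available. Lean on these libraries where they do the work, as an engineer would, in place of code of your own. Each camera call takes 0.05 s, during which the arm holds its last target. There are 200 camera calls.

TASK

Load the shuttle into the engraving fixture: with the fingertips on its thumb pad, press it down flat against the springing tongue and, keeping it pressed down, slide it along the channel under the bridge and the leaf spring until it is fully home against the end stop and the tongue has sprung up behind it. Do not grasp or lift the shuttle, leave everything else on the bench where it is, and finish with the hand clear.

Things in the scene. Friction and masses are not known exactly. Their poses are not given: they have to be found in the camera images.
- bed: Dark steel fixture bed, fixed on the bench: 270 x 92 x 12 mm (x -185 to +85) with a straight channel along x, open at the loading end (-x). Channel floor 12 mm above the bench; two aluminium side walls, 55 mm apart, rise 13 mm above the floor. Origin: on the bench surface, in the channel's centre plane. x points along the channel in the loading direction, towards the end stop; z up.
- bridge (a point): Centre of the underside of the rigid steel bridge across the channel, 18 mm above the channel floor (the flat shuttle is 16 mm thick). The bridge is 20 mm long (x = -15 to +5 mm of the bed), its top 42 mm and its bolt heads 48 mm above the bench. Axes as the bed's.
- stop_face (a point): Centre of the end stop's face at the channel floor, x = +67 mm of the bed; the stop's top is 36 mm above the bench. Axes as the bed's.
- leaf: Drag spring: steel leaf 30 mm wide, 40 mm long, fixed to the bridge's front (origin at its root) and slanting down beyond it; its tip is at about x = +42 mm of the bed, about 12 mm above the channel floor when free. The passing shuttle lifts it, and it then presses on the shuttle's top with about 4 N.
- shuttle: Loose aluminium shuttle, about 0.3 kg: plate 140 (x, along the channel) x 50 x 16 mm, a round brass blank in its nose end (+x). Origin: centre of the underside. A thumb rib 46 mm wide rises 14 mm above the plate from x = -32 (upright face) to -22, sloping off to -12 mm. Behind it (x -70 to -32) is the flat grooved thumb pad. Home: nose on the end stop, origin at x = -3 mm of the bed.
- press_spot (a point): Point on the shuttle's thumb pad, on its top surface (16 mm above the underside), 14 mm behind the rib: where to press. A steady 12 to 15 N here holds the shuttle flat on the channel floor; sliding it then takes 10 to 20 N along the channel. Axes as the shuttle's.
- shuttle_tail (a point): Middle of the lower rear edge of the shuttle (x = -70 mm of the shuttle, at its underside).
- shuttle_nose (a point): Middle of the lower front edge of the shuttle (x = +70 mm of the shuttle, at its underside).
- landing (a joint): Travel in m of the brass tongue in the channel floor at the loading end (x = -165 to -80 mm of the bed): 0 = up, its top 7 mm above the floor; 0.007 = level with the floor. Its spring takes 5.5 N to move, 8 N when level. The shuttle starts resting on it, 7 mm too high for the bridge; once the shuttle is fully home the tongue springs up behind its tail.
- jar: Bystander: small jar with white cap, 38 mm across, 45 mm tall, beside the fixture. Origin under its centre.
- jar_dark: Bystander: small amber jar with black cap, 32 mm across, 38 mm tall, beside the fixture. Origin under its centre.
- bench_block: Bystander: square steel bench block 55 x 55 x 18 mm beside the fixture. Origin under its centre.
- wire_coil: Bystander: copper ring coil 64 mm across, 12 mm tall, beside the fixture. Origin under its centre.
- spool: Bystander: copper spool 44 mm across, 30 mm tall, beside the fixture. Origin under its centre.
- hammer: Bystander: hammer lying on the bench at the robot's right, along its x.
- scraper: Bystander: hand tool like a screwdriver lying at the robot's left, along its x.
Things that resemble listed ones, but are neither listed nor needed, are in the scene too. What is meant by the shuttle is not blue or green, and is the larger of those in its own colour.

How it is judged:
By the outcome, as a careful person would: the job done as asked, in the order asked, and still so for the second after the job is handed in, with the robot touching nothing.
It also fails if it takes over 56 s, if anything falls off the work surface, if the arm or the gripper's body presses on something with over 40 N, if the wrist force passes 120 N, or if a joint passes its speed limit or range.

## Working session

There is one attempt and no reset: what is moved stays moved. The work goes in short steps, Python scripts to look and compute and a shell command to move; the robot and the scene stay as the last step left them, time stands still between calls to the robot, and variables do not carry over. Pictures are saved under pics/ and viewed, at most 10 in all, crops included, and the job is handed in when it is done.

```bash
mkdir -p pics; cat > h.py <<'E'
import numpy as np, cv2
from workcell import manip, camera
def snap(n,f):
    c=camera(n); np.savez('%s.npz'%f,**c); cv2.imwrite('pics/%s.png'%f,c['pixels'][:,:,::-1]); return c
def w(c,u,v,z=None):
    E=np.linalg.inv(c['extrinsics']); 
    r=np.array([(u-c['cx'])/c['fx'],(v-c['cy'])/c['fy'],1.])
    if z is None: d=np.median([x for x in c['z_map'][int(v)-1:int(v)+2,int(u)-1:int(u)+2].ravel() if x>0])
    else: d=(z-E[2,3])/(E[:3,:3]@r)[2]
    return (E[:3,:3]@(r*d)+E[:3,3])
E
python3 - <<'E'
from h import *
snap('top','top1');snap('side','side1')
o=manip.get_obs();print(o)
E
```

```text
{'clock': 0.1, 'joint_pos': array([-1.29760899,  0.33281597, -0.06474069,  1.46085714,  0.02160788,
        1.34989694, -0.08849243]), 'joint_velocities': array([-0.00156365, -0.00137689,  0.00035636, -0.00093344, -0.00022262,
        0.00067562, -0.00031633]), 'tau': array([ 1.39541848e-03, -6.26753354e+01,  4.92038112e-02, -3.92415404e+01,
        1.64114207e-02,  7.39081297e-03,  5.38723293e-05]), 'position': array([0.18209078, 0.59763205, 0.30319107]), 'ee_rot': array([ 1.47321967e-01,  9.89088382e-01, -6.37004144e-04, -6.85601824e-05]), 'ft_force': array([-0.2562889 ,  0.36465292,  0.12809974]), 'torque': array([0.02441714, 0.04746845, 0.01211422]), 'grasp_force': 0.0, 'grip_width': 0.993964660442777}
```

View pics/top1.png

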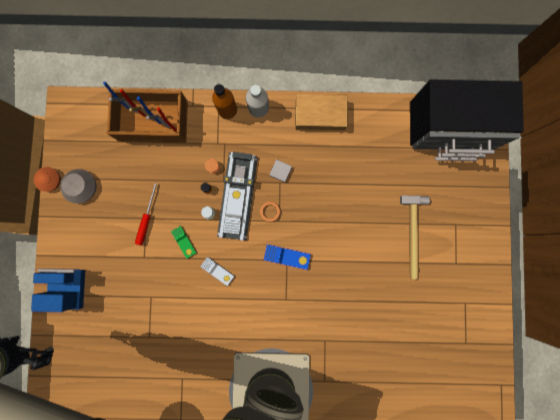

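View pics/side1.png

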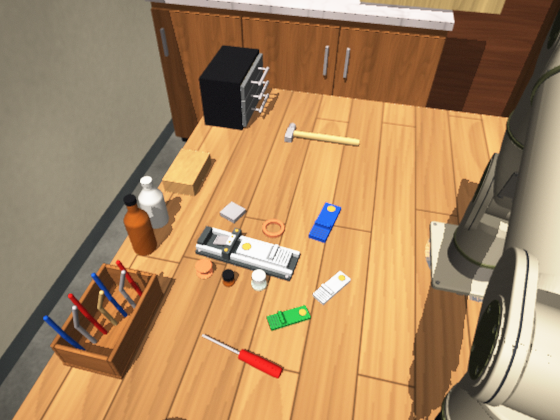

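The top view shows the fixture at about (238,195), with its loading end near (233,238) and the stop near (241,155). The silver shuttle is in it, blank at (236,195). The smaller decoy shuttles are outside the fixture.

```bash
python3 - <<'E'
from h import *
a=cv2.imread('pics/top1.png')[145:250,190:290]; b=cv2.imread('pics/side1.png')[215:295,180:320]
A=cv2.resize(a,None,fx=5.6,fy=5.6,interpolation=cv2.INTER_CUBIC)
cv2.imwrite('pics/c1.png',A)
cv2.imwrite('pics/c2.png',cv2.resize(b,None,fx=5.6,fy=5.6,interpolation=cv2.INTER_CUBIC))
E
```

```text
(no output)
```

View pics/c1.png

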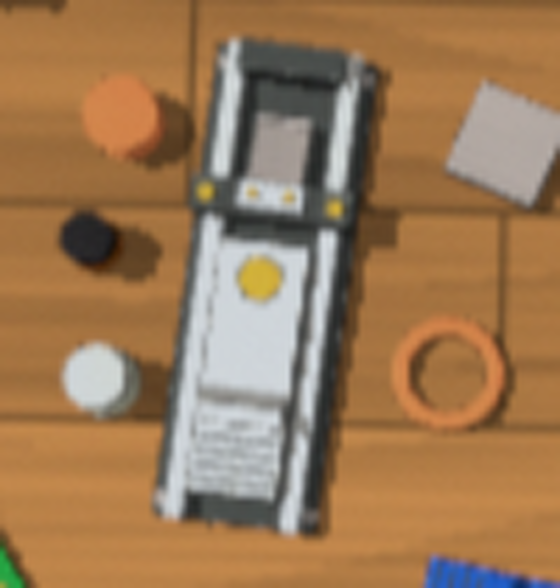

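View pics/c2.png

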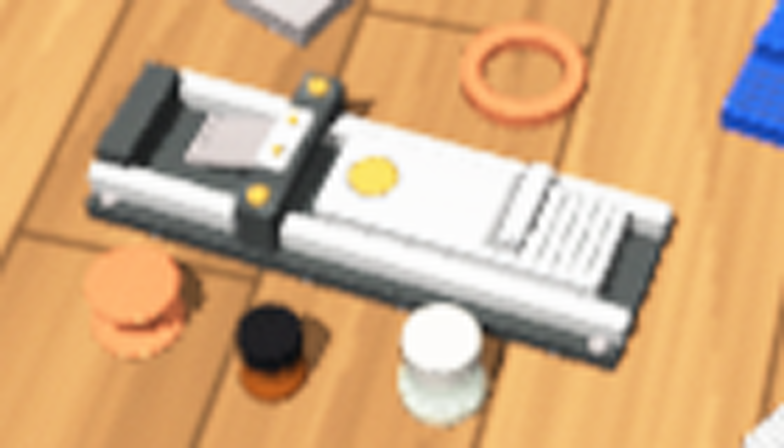

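The enlarged top view puts the bolts at crop (205,192) and (334,208), the wall ends at (172,518) and (292,530), and the shuttle's corners at about (222,238), (308,248), (187,492) and (272,500). The channel is clear on both sides up to jar height.

```bash
python3 - <<'E'
from h import *
c=dict(np.load('top1.npz'))
f=lambda x,y,z:w(c,190+(x+.5)/5.6-.5,145+(y+.5)/5.6-.5,z)
for n,x,y,z in [('boltL',205,192,.048),('boltR',334,208,.048),('wl',172,518,.025),('wr',292,530,.025),('fl',232,42,.025),('fr',352,60,.025),('rl',187,492,.035),('rr',272,500,.035),('nl',222,238,.035),('nr',308,248,.035),('blank',260,278,.035),('ribL',197,395,.049),('ribR',283,405,.049)]:
    print(n,f(x,y,z).round(4))
P=lambda x,y: w(c,190+x/5.6,145+y/5.6)
for p in [(260,340),(235,450),(260,278),(240,400),(100,200)]: print(p,P(*p).round(4))
E=np.linalg.inv(c['extrinsics']);print(E.round(3),c['fx'])
E
```

```text
boltL [0.6474 0.1505 0.048 ]
boltR [0.6399 0.0793 0.048 ]
wl [0.4685 0.1664 0.025 ]
wr [0.4631 0.0998 0.025 ]
fl [0.7364 0.1409 0.025 ]
fr [0.7275 0.0732 0.025 ]
rl [0.4827 0.1571 0.035 ]
rr [0.4792 0.1103 0.035 ]
nl [0.6239 0.142  0.035 ]
nr [0.6192 0.0942 0.035 ]
blank [0.6019 0.1203 0.035 ]
ribL [0.5354 0.1514 0.049 ]
ribR [0.5308 0.1043 0.049 ]
(260, 340) [0.5661 0.1179 0.0365]
(235, 450) [0.5051 0.1302 0.0342]
(260, 278) [0.6009 0.1192 0.0333]
(240, 400) [0.5321 0.1269 0.0457]
(100, 200) [ 6.478e-01  2.154e-01 -3.000e-04]
[[ 0.019 -0.996  0.082  0.447]
 [-1.    -0.019 -0.    -0.027]
 [ 0.002 -0.082 -0.997  1.358]
 [ 0.     0.     0.     1.   ]] 429.0170965190221
```

```bash
cat >> h.py <<'E'
from scipy.spatial.transform import Rotation as R
TH=-0.0975; D=np.array([np.cos(TH),np.sin(TH),0])
def rep(tgt=None):
    o=manip.get_obs(); r=R.from_quat(o['ee_rot']).as_matrix(); p=o['position']
    print('t',round(o['clock'],2),'p',p.round(4),'F',o['ft_force'].round(1),'g',round(o['grip_width'],2),'zax',r[:,2].round(3))
    a=np.arctan2(r[1,0],r[0,0])-(TH+np.pi); a=(a+np.pi)%(2*np.pi)-np.pi
    print('twist',round(a,4))
    if tgt is not None: print('shift mm',(r.T@(np.array(tgt)-p)*1000).round(1))
E
python3 -m creep '[[[-446,-353,60],0],[[-446,-353,60],0],[[-446,-353,60],0],[[-446,-353,60],0],[[-446,-353,60],0]]' 0
python3 -c "
from h import *; rep([.5055,.1304,.22])"
```

```text
clock: 0.52
position: [0.3008, 0.4256, 0.2816]
ee_rot: [0.147, 0.989, -0.0, -0.0]
ft_force: [0.6, -0.9, 1.1]
grip_width: 0.304
grasp_force: 0.0
t 0.52 p [0.3008 0.4256 0.2816] F [ 0.6 -0.9  1.1] g 0.3 zax [-0. -0. -1.]
twist -0.1982
shift mm [-281.9 -222.7   61.6]
```

```bash

python3 -m creep '[[[-280,-222,55],0],[[-280,-222,55],0],[[-280,-222,55],0],[[-280,-222,55],0],[[-280,-222,55],0]]' 0 >/dev/null
python3 -c "
from h import *; rep([.5055,.1304,.22])"
```

```text
t 0.93 p [0.4177 0.2561 0.25  ] F [-0.2  0.4  0.4] g -0.0 zax [-0.  0. -1.]
twist -0.1982
shift mm [-120.6  -94.7   30. ]
```

```bash

python3 -m creep '[[[-116,-91,29],-0.1],[[-116,-91,29],-0.198],[[-116,-91,29],-0.198],[[-116,-91,29],-0.198],[[-116,-91,29],-0.198]]' 0 >/dev/null
python3 -c "
from h import *; rep([.5055,.1304,.22])
c=snap('wrist','w1');snap('side','side2')
E=np.linalg.inv(c['extrinsics']);print(E.round(3),c['fx'])"
```

```text
t 1.35 p [0.5037 0.1308 0.2201] F [-1.6 -0.2 -0.1] g -0.0 zax [-0.    -0.003 -1.   ]
twist -0.0085
shift mm [-1.8 -0.2  0.1]
[[ 0.106  0.948  0.299  0.427]
 [ 0.994 -0.1   -0.035  0.139]
 [-0.003  0.301 -0.954  0.29 ]
 [ 0.     0.     0.     1.   ]] 376.9109481568641
```

View pics/w1.png

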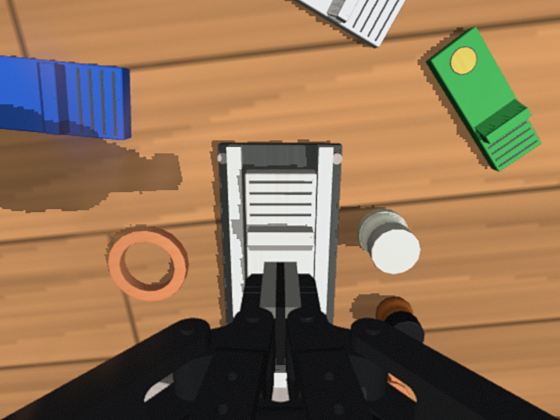

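The wrist view shows the shuttle's tail edge at (246–316, 170), the grooved pad below it, and the rib at rows 226–250. The fingers are centred on the channel.

```bash
python3 - <<'E'
from h import *
c=dict(np.load('w1.npz'))
for n,u,v,z in [('tl',246,170,.035),('tr',316,170,.035)]: print(n,w(c,u,v,z).round(4))
O=np.array([.649,.1148,0]); N=np.array([-D[1],D[0],0])
for v in range(140,262,4):
    p=w(c,280,v); q=p-O; print(v,(np.array([q@D,q@N,p[2]])*1000).round(1), end=' ')
    print(c['pixels'][v,280])
for v in (180,200):
  m=[]
  for u in range(215,350,3):
    p=w(c,u,v);q=p-O;m.append((u,round(q@N*1000),round(p[2]*1000)))
  print(m)
E
```

```text
tl [0.4766 0.1092 0.035 ]
tr [0.4816 0.157  0.035 ]
140 [-186.9    1.     0.2] [150 107  68]
144 [-185.3    1.    10.6] [43 44 45]
148 [-182.5    1.    11.7] [85 87 83]
152 [-179.5    1.    11.3] [87 88 85]
156 [-176.7    0.9   12. ] [87 90 87]
160 [-173.6    0.9   11.4] [88 89 87]
164 [-170.5    0.9   10.9] [86 90 87]
168 [-167.7    0.9   12.3] [51 54 52]
172 [-168.8    0.9   31.8] [86 85 83]
176 [-166.6    0.9   34.4] [232 230 226]
180 [-163.8    0.9   34.9] [185 183 178]
184 [-160.9    0.9   34.6] [229 226 220]
188 [-158.1    0.9   34.9] [230 230 224]
192 [-155.4    0.8   35.6] [131 132 128]
196 [-152.3    0.8   34.8] [235 234 230]
200 [-149.4    0.8   34.8] [232 232 228]
204 [-146.4    0.8   34.7] [77 78 75]
208 [-143.4    0.7   34.6] [231 232 227]
212 [-140.6    0.7   35.1] [237 238 233]
216 [-137.4    0.7   34.6] [181 182 177]
220 [-134.5    0.7   34.9] [232 232 228]
224 [-131.1    0.6   34. ] [140 139 135]
228 [-130.7    0.7   41. ] [92 90 88]
232 [-130.6    0.7   48.5] [181 178 171]
236 [-127.8    0.7   49.1] [231 229 225]
240 [-124.7    0.6   48.5] [231 233 228]
244 [-121.6 
[... 863 characters left out ...]
(347, 53, 0)]
[(215, -52, 0), (218, -49, -1), (221, -45, 11), (224, -42, 12), (227, -40, 12), (230, -36, 24), (233, -34, 25), (236, -32, 25), (239, -29, 25), (242, -28, 20), (245, -24, 34), (248, -22, 35), (251, -20, 35), (254, -18, 35), (257, -15, 34), (260, -13, 35), (263, -11, 34), (266, -9, 35), (269, -7, 35), (272, -5, 35), (275, -3, 35), (278, -1, 35), (281, 1, 35), (284, 4, 36), (287, 6, 35), (290, 8, 35), (293, 10, 35), (296, 12, 35), (299, 14, 35), (302, 16, 34), (305, 18, 35), (308, 20, 35), (311, 23, 35), (314, 25, 35), (317, 28, 24), (320, 30, 25), (323, 32, 24), (326, 34, 25), (329, 37, 24), (332, 41, 11), (335, 43, 12), (338, 45, 11), (341, 50, -1), (344, 52, 0), (347, 54, -1)]
```

```bash

python3 -c "
from h import *; rep([.505,.1289,.118])"
```

```text
t 1.45 p [0.5017 0.1361 0.2208] F [-0.4  0.1  0.6] g 0.0 zax [-0.001 -0.001 -1.   ]
twist -0.003
shift mm [ -4.1  -6.7 102.8]
```

```bash

python3 -m creep '[[[-4,-7,20],-0.003],[[-4,-7,50],-0.003],[[-4,-7,80],-0.003],[[-4,-7,94],-0.003],[[-4,-7,94],-0.003]]' 0 >/dev/null
python3 -m creep '[[[0,0,0],0],[[0,0,0],0]]' >/dev/null
python3 -c "
from h import *; rep([.505,.1289,.118])"
```

```text
t 2.03 p [0.5053 0.1309 0.1286] F [ 1.1 -0.   0.7] g -0.0 zax [ 0.001  0.001 -1.   ]
twist 0.0039
shift mm [ 0.2 -2.  10.6]
```

```bash

python3 -m creep '[[[0,-2,4],0.002],[[0,-2,8],0.002],[[0,-2,12],0.002],[[0,-2,14],0.002],[[0,-2,14],0.002]]' 0 >/dev/null
python3 -c "
from h import *; rep([.505,.1289,.108])"
python3 -m creep '[[[0,0,0],0],[[0,0,0],0]]' >/dev/null
python3 -c "
from h import *; rep([.505,.1289,.108])"
```

```text
t 2.45 p [0.5044 0.1279 0.1129] F [-0.9  0.1  0.1] g 0.0 zax [-0.001 -0.    -1.   ]
twist 0.0007
shift mm [-0.5  1.1  4.9]
t 2.62 p [0.5048 0.1279 0.1135] F [ 0.7 -0.4  0.4] g -0.0 zax [ 0.  0. -1.]
twist 0.0007
shift mm [-0.1  1.   5.5]
```

```bash

python3 -m creep '[[[0,1,2],0],[[0,1,4],0],[[0,1,5],0],[[0,1,5],0]]' >/dev/null
python3 -c "
from h import *; rep()"
python3 -m creep '[[[0,0,1],0],[[0,0,2],0],[[0,0,2],0]]' >/dev/null
python3 -c "
from h import *; rep()"
```

```text
t 2.95 p [0.5046 0.1289 0.108 ] F [-0.8  0.2 -0.2] g -0.0 zax [-0. -0. -1.]
twist 0.0008
t 3.2 p [0.5048 0.1289 0.1064] F [-0.7 -0.1  3.5] g -0.0 zax [-0.  0. -1.]
twist 0.0007
```

```bash

python3 -m creep '[[[0,0,1],0],[[0,0,2],0],[[0,0,3],0],[[0,0,3],0],[[0,0,3],0]]' >/dev/null
python3 -c "
from h import *; rep()"
python3 -m creep '[[[0,0,1],0],[[0,0,2],0],[[0,0,3],0],[[0,0,3],0],[[0,0,3],0]]' >/dev/null
python3 -c "
from h import *; rep()"
```

```text
t 3.62 p [0.5048 0.1289 0.1034] F [-1.3 -0.1  5.2] g 0.0 zax [-0.  0. -1.]
twist 0.0007
t 4.03 p [0.5048 0.1289 0.1007] F [-4.9 -0.4 10.1] g -0.0 zax [-0.  0. -1.]
twist 0.0006
```

```bash

python3 -m creep '[[[0,0,0.5],0],[[0,0,1],0],[[0,0,1],0]]' >/dev/null
python3 -c "
from h import *; rep()"
python3 -m creep '[[[0,0,0.5],0],[[0,0,0.5],0],[[0,0,0.5],0]]' >/dev/null
python3 -c "
from h import *; rep();snap('side','s3')"
```

```text
t 4.28 p [0.5049 0.1289 0.1006] F [-10.7  -2.8  24.4] g -0.0 zax [-0.     0.001 -1.   ]
twist 0.0004
t 4.53 p [0.5049 0.1289 0.1006] F [-13.1  -3.3  30.7] g -0.0 zax [-0.     0.001 -1.   ]
twist 0.0004
```

```bash

python3 -m creep '[[[0,0,-0.5],0],[[0,0,-0.9],0],[[0,0,-0.9],0]]' >/dev/null
python3 -c "
from h import *; rep()"
python3 -m creep '[[[-1,0,-0.9],0],[[-2,0,-0.9],0],[[-3,0,-0.9],0],[[-4,0,-0.9],0],[[-4,0,-0.9],0]]' | grep -E "pos|force"
python3 -c "
from h import *; rep()"
```

```text
t 4.83 p [0.5048 0.1289 0.1007] F [-7.3 -1.9 18.4] g -0.0 zax [-0.     0.001 -1.   ]
twist 0.0005
position: [0.5082, 0.1289, 0.1007]
ft_force: [-7.9, 0.3, 11.0]
grasp_force: 5.5
t 5.25 p [0.5082 0.1289 0.1007] F [-7.9  0.3 11. ] g -0.0 zax [-0.002  0.    -1.   ]
twist 0.001
```

```bash

python3 -m creep '[[[-1,0,0.3],0],[[-3,0,0.3],0],[[-5,0,0.3],0],[[-7,0,0.3],0],[[-9,0,0.3],0]]' | grep -E "_force"
python3 -c "
from h import *; rep()"
```

```text
ft_force: [-9.8, 1.4, 16.4]
grasp_force: 8.2
t 5.67 p [0.5168 0.1284 0.1007] F [-9.8  1.4 16.4] g 0.0 zax [-0.003  0.001 -1.   ]
twist 0.0014
```

```bash

python3 -m creep '[[[-2,0,0],0],[[-5,0,0],0],[[-8,0,0],0],[[-11,0,0],0],[[-14,0,0],0]]' | grep -E "_force"
python3 -c "
from h import *; rep(); c=snap('wrist','w2')
O=np.array([.649,.1148,0]); N=np.array([-D[1],D[0],0])
q=manip.get_obs()['position']-O; print('tcp bed',q@D*1000,q@N*1000)
for v in range(140,262,4):
    p=w(c,270,v); q=p-O; print(v,(np.array([q@D,q@N,p[2]])*1000).round(1), end=' ')
"
```

```text
ft_force: [-10.7, 1.1, 15.7]
grasp_force: 7.9
t 6.08 p [0.5308 0.1271 0.1007] F [-10.7   1.1  15.7] g 0.0 zax [-0.002  0.001 -1.   ]
twist 0.0015
tcp bed -118.19989307862204 0.6969437508845143
140 [-176.2   -3.9   11.5] 144 [-174.6   -3.9   11.6] 148 [-172.9   -3.9   11.7] 152 [-171.2   -3.9   11.6] 156 [-169.5   -3.9   11.5] 160 [-167.8   -3.9   11.5] 164 [-166.2   -3.9   11.9] 168 [-164.3   -4.    11.4] 172 [-162.7   -4.    12. ] 176 [-160.9   -4.    11.5] 180 [-159.1   -4.    11.7] 184 [-157.5   -4.    12. ] 188 [-155.6   -4.    11.5] 192 [-153.8   -4.    11.5] 196 [-152.1   -4.    12. ] 200 [-150.3   -4.    12.3] 204 [-148.3   -4.1   11.7] 208 [-146.6   -4.1   11.9] 212 [-144.7   -4.1   11.8] 216 [-144.8   -3.9   17.7] 220 [-144.7   -3.8   22.6] 224 [-144.3   -3.7   26.5] 228 [-142.9   -3.7   27.3] 232 [-141.4   -3.7   27.9] 236 [-139.6   -3.7   27.8] 240 [-137.9   -3.7   27.8] 244 [-136.1   -3.7   27.9] 248 [-134.2   -3.8   27.5] 252 [-132.4   -3.8   27.4] 256 [-130.8   -3.8   27.9] 260 [-129.1   -3.8   28.2]
```

View pics/w2.png

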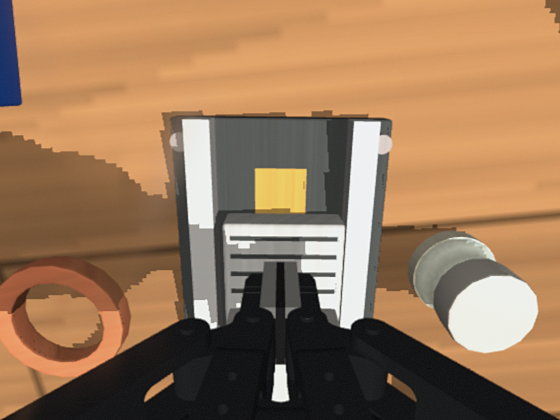

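The shuttle is flat, with its top at 28 mm and the tail at bed x = -145. The brass tongue shows level at (280,190). About 72 mm of travel remains.

```bash

python3 -m creep '[[[-3,0,0],0],[[-6,0,0],0],[[-9,0,0],0],[[-12,0,0],0],[[-15,0,0],0]]' | grep -E "_force|posi"
python3 -m creep '[[[-3,0,0],0],[[-6,0,0],0],[[-9,0,0],0],[[-12,0,0],0],[[-15,0,0],0]]' | grep -E "_force|posi"
python3 -c "
from h import *; rep()"
```

```text
position: [0.5458, 0.1256, 0.1007]
ft_force: [-10.0, 1.4, 15.8]
grasp_force: 7.7
position: [0.5607, 0.1242, 0.1007]
ft_force: [-10.3, 1.3, 15.0]
grasp_force: 7.5
t 6.97 p [0.5607 0.1242 0.1007] F [-10.3   1.3  15. ] g -0.0 zax [-0.002  0.001 -1.   ]
twist 0.0014
```

```bash

python3 -m creep '[[[-3,0,0],0],[[-6,0,0],0],[[-9,0,0],0],[[-12,0,0],0],[[-15,0,0],0]]' | grep -E "_force|posi"
python3 -m creep '[[[-3,0,0.1],0],[[-6,0,0.1],0],[[-9,0,0.1],0],[[-12,0,0.1],0],[[-15,0,0.1],0]]' | grep -E "_force|posi"
python3 -c "
from h import *; rep()"
```

```text
position: [0.5741, 0.1231, 0.1007]
ft_force: [-20.7, 3.1, 24.6]
grasp_force: 14.9
position: [0.5889, 0.1218, 0.1007]
ft_force: [-21.8, 1.8, 25.7]
grasp_force: 15.2
t 7.8 p [0.5889 0.1218 0.1007] F [-21.8   1.8  25.7] g 0.0 zax [-0.007  0.001 -1.   ]
twist 0.0019
```

```bash

python3 -m creep '[[[-2,0,-0.6],0],[[-4,0,-0.6],0],[[-6,0,-0.6],0],[[-8,0,-0.6],0],[[-8,0,-0.6],0]]' | grep -E "_force|posi"
python3 -m creep '[[[-1,0,0],0],[[-2,0,0],0],[[-3,0,0],0],[[-3,0,0],0]]' | grep -E "_force|posi"
```

```text
position: [0.5977, 0.1207, 0.1008]
ft_force: [-13.7, 1.7, 15.1]
grasp_force: 9.8
position: [0.6004, 0.1204, 0.1008]
ft_force: [-13.4, 1.2, 16.2]
grasp_force: 10.4
```

```bash

python3 -m creep '[[[-0.7,0,0],0],[[-1.4,0,0],0],[[-2,0,0],0],[[-2,0,0],0]]' | grep -E "_force|posi"
python3 -m creep '[[[-0.5,0,0],0],[[-1,0,0],0],[[-1,0,0],0]]' | grep -E "_force|posi"
```

```text
position: [0.6023, 0.1202, 0.1008]
ft_force: [-14.5, 2.0, 15.5]
grasp_force: 10.5
position: [0.6033, 0.1201, 0.1008]
ft_force: [-15.4, 0.4, 15.2]
grasp_force: 10.6
```

```bash

python3 -m creep '[[[-0.5,0,0],0],[[-1,0,0],0],[[-1,0,0],0]]' | grep -E "_force|posi"
python3 -m creep '[[[-0.5,0,0],0],[[-1,0,0],0],[[-1,0,0],0]]' | grep -E "_force|posi"
python3 -c "
from h import *; c=snap('wrist','w3')
O=np.array([.649,.1148,0]); N=np.array([-D[1],D[0],0])
for u in (262,242):
  for v in range(120,262,4):
    p=w(c,u,v); q=p-O; print(v,(np.array([q@D,q@N,p[2]])*1000).round(1), end=' ')
  print()
"
```

```text
position: [0.6038, 0.12, 0.1007]
ft_force: [-18.0, 1.5, 17.9]
grasp_force: 12.1
position: [0.604, 0.1201, 0.1007]
ft_force: [-22.9, 1.4, 22.9]
grasp_force: 14.8
120 [-111.8   -6.7   18.8] 124 [-110.3   -6.8   18.9] 128 [-108.8   -6.8   19.2] 132 [-107.1   -6.8   18.4] 136 [-105.6   -6.8   19. ] 140 [-104.    -6.9   18.3] 144 [-102.4   -6.9   18.7] 148 [-100.8   -6.9   18.9] 152 [-99.3  -6.9  19.1] 156 [-97.6  -6.9  19.1] 160 [-95.9  -6.9  18.7] 164 [-94.3  -7.   18.6] 168 [-92.7  -7.   18.7] 172 [-91.   -7.   18.8] 176 [-89.3  -7.   18.7] 180 [-87.6  -7.   18.7] 184 [-85.9  -7.1  18.7] 188 [-84.2  -7.1  18.7] 192 [-82.5  -7.1  18.5] 196 [-80.5  -7.2  17.5] 200 [-77.2  -7.5  11.9] 204 [-75.4  -7.5  12.2] 208 [-73.6  -7.5  12.2] 212 [-73.5  -7.3  17.8] 216 [-73.3  -7.   22.8] 220 [-73.2  -6.8  27.7] 224 [-71.5  -6.8  27.7] 228 [-70.1  -6.8  28.3] 232 [-68.   -6.9  27.5] 236 [-66.5  -6.9  28.1] 240 [-64.6  -6.9  27.7] 244 [-62.8  -6.9  27.5] 248 [-61.2  -6.9  27.9] 252 [-59.3  -7.   27.8] 256 [-57.7  -7.   28. ] 260 [-55.8  -7.   28. ] 
120 [-111.3  -15.3   11.5] 124 [-109.7  -15.4   11.4] 128 [-108.1  -15.5   11.2] 132 [-106.5  -15.5   11.7] 136 [-104.8  -15.5   11.7] 140 [-103.2  -15.6   11.6] 144 [-101.5  -15.6   11.6] 148 [-99.8 -15.6  11.7] 152 [-98.1 -15.7  11.2] 156 [-96.4 -15.8  11.4] 160 [-94.7 -15.8  11.5] 164 [-93.  -15.8  11.7] 168 [-91.2 -15.9  11.4] 172 [-89.5 -15.9  11.5] 176 [-87.8 -16.   11.8] 180 [-85.9 -16.1  11.3] 184 [-84.2 -16.1  11.5] 188 [-82.6 -16.1  12.1] 192 [-80.7 -16.2  11.8] 196 [-78.9 -16.2  11.8] 200 [-77.  -16.3  11.4] 204 [-75.2 -16.3  11.6] 208 [-73.5 -16.3  12. ] 212 [-73.5 -15.8  18. ] 216 [-73.6 -15.2  23.7] 220 [-72.9 -14.9  26.8] 224 [-71.4 -14.9  27.5] 228 [-69.7 -15.   27.4] 232 [-68.2 -15.   27.9] 236 [-66.4 -15.   27.7] 240 [-64.5 -15.1  27.4] 244 [-62.7 -15.2  27.4] 248 [-61.  -15.2  27.6] 252 [-59.5 -15.2  28.2] 256 [-57.5 -15.3  27.6] 260 [-55.7 -15.3  27.7]
```

The tongue is up (19 mm), the tail is at -73.4 mm and the push force has risen, so it is at the stop. I'll give one last firm push, then unload and lift.

```bash

python3 -m creep '[[[-0.7,0,-0.4],0],[[-1.4,0,-0.4],0],[[-1.4,0,-0.4],0]]' | grep -E "_force|posi"
python3 -m creep '[[[0.8,0,-0.4],0],[[1.6,0,-0.6],0],[[2.2,0,-0.8],0],[[2.2,0,-0.8],0]]' | grep -E "_force|posi"
```

```text
position: [0.6043, 0.12, 0.1007]
ft_force: [-29.1, 0.7, 26.2]
grasp_force: 17.3
position: [0.6038, 0.1201, 0.1008]
ft_force: [-12.5, 1.7, 6.3]
grasp_force: 7.8
```

```bash

python3 -m creep '[[[0.8,0,0],0],[[1.6,0,0],0],[[1.6,0,0],0]]' | grep -E "_force|posi"
python3 -m creep '[[[0.3,0,-1],0],[[0.6,0,-3],0],[[0.6,0,-6],0],[[0.6,0,-10],0],[[0.6,0,-14],0]]' | grep -E "_force|posi"
```

```text
position: [0.6035, 0.1199, 0.1009]
ft_force: [-5.7, 1.9, -1.0]
grasp_force: 2.9
position: [0.6044, 0.119, 0.1164]
ft_force: [0.3, 0.7, 0.6]
grasp_force: 0.0
```

```bash

python3 -m creep '[[[0,0,-30],0],[[0,0,-60],0],[[0,0,-90],0],[[0,0,-110],0],[[0,0,-110],0]]' | grep -E "_force|posi"
python3 -m creep '[[[0,0,0],0],[[0,0,0],0],[[0,0,0],0],[[0,0,0],0]]' | grep -E "_force|posi"
python3 -c "
from h import *; rep(); c=snap('wrist','w4'); s=snap('side','s4')
O=np.array([.649,.1148,0]); N=np.array([-D[1],D[0],0])
for v in range(150,250,3):
    p=w(c,280,v); q=p-O; print(v,(np.array([q@D,q@N,p[2]])*1000).round(1), end=' ')
a=cv2.resize(s['pixels'][205:300,180:320,::-1],None,fx=4,fy=4,interpolation=2); b=cv2.resize(c['pixels'][100:300,150:400,::-1],(470,380))
cv2.imwrite('pics/f.png',cv2.resize(np.hstack([a,b]),(800,295)))
"
```

```text
position: [0.6074, 0.119, 0.2327]
ft_force: [0.6, 0.5, -0.1]
grasp_force: 0.0
position: [0.604, 0.1191, 0.225]
ft_force: [0.1, -0.0, 0.5]
grasp_force: 0.0
t 11.68 p [0.604  0.1191 0.225 ] F [ 0.1 -0.   0.5] g 0.0 zax [-0.001 -0.001 -1.   ]
twist 0.0006
150 [-79.5  -0.7  12. ] 153 [-77.2  -0.7  11.6] 156 [-74.9  -0.7  11.4] 159 [-73.7  -0.7  17.3] 162 [-73.1  -0.7  26.3] 165 [-71.2  -0.7  28. ] 168 [-69.1  -0.7  28.2] 171 [-66.8  -0.7  27.8] 174 [-64.7  -0.7  28.2] 177 [-62.5  -0.7  28. ] 180 [-60.3  -0.7  28.2] 183 [-57.9  -0.7  27.7] 186 [-55.7  -0.7  27.8] 189 [-53.3  -0.7  27.4] 192 [-51.1  -0.7  27.6] 195 [-48.9  -0.7  27.6] 198 [-46.7  -0.7  28. ] 201 [-44.3  -0.7  27.7] 204 [-41.9  -0.7  27.4] 207 [-39.6  -0.7  27.5] 210 [-37.2  -0.7  27.5] 213 [-35.3  -0.7  28.8] 216 [-35.3  -0.7  35.7] 219 [-35.   -0.7  41.6] 222 [-32.8  -0.7  41.6] 225 [-30.5  -0.7  41.5] 228 [-28.3  -0.6  41.8] 231 [-25.1  -0.6  39.4] 234 [-20.3  -0.7  33.1] 237 [-15.9  -0.7  28.1] 240 [-15.6  -0.6  33.3] 243 [-15.7  -0.6  39.4] 246 [-14.3  -0.6  41.5] 249 [-12.   -0.6  41.8]
```

View pics/f.png

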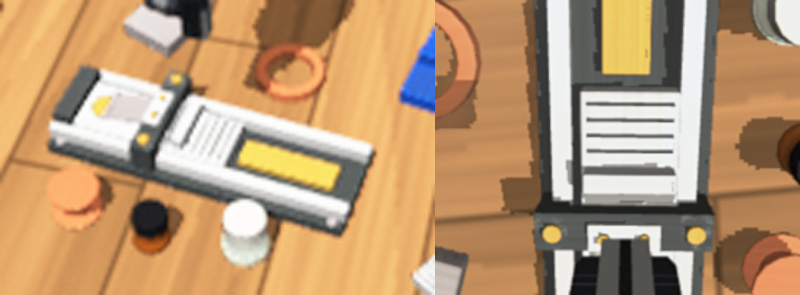

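The shuttle is flat under the bridge with its nose at the stop. The rib face is 19.6 mm behind the bridge's rear face, against 20 mm nominal. The tongue is raised behind the tail, the bystanders are undisturbed and the hand is clear.

```bash
python3 -c "
from workcell import manip; print(manip.hand_in())"
```

```text
the job is handed in; nothing more can be done
None
```

The shuttle is pressed flat and fully home against the end stop, the tongue has sprung up behind it, the hand is clear, and the job was handed in at about 12 s on the robot's clock; no verdict came back.

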